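# Open the tall button jar

## Robot

A 6-joint arm with a two-finger parallel gripper is mounted at the origin on the work surface. World frame = base frame: x ahead of the robot, y to its left, z up, the work surface at z = 0. Lengths are in mm, angles in rad, forces in N, time in s.
With the tool pointing down it reaches from about 400 to 925 mm from the base axis. Payload 12.5 kg.
Tool frame: the origin (TCP) lies on the centre line of the jaws, within the pads' length; the fingertips stand 19 mm ahead of it and the grasp point (between the pads) is the TCP; y points along the fingers, x is the direction in which the jaws open and shut, and the axes are right-handed (so a half turn about y gives the same grasp; the last joint's range is limited). The gripper opens to 95 mm and grips with 3 to 60 N. Pads are 20 mm wide; open, the fingers measure 119 mm over their backs; the gripper's body (75 mm by 180 mm) begins 59 mm behind the grasp point.
Start: joints at [-0.106, 0.491, 1.559, -0, 1.092, -0.106], TCP at [625.019, 0.021, 200.461] pointing down, gripper open.
Joint ranges: [-3.1, 3.1], [-0.84, 2.19], [0.05, 2.79], [-1.13, 4.28], [0.06, 2.93], [-2.69, 2.69]. Speed limits (rad/s): [2.22, 2.22, 2.79, 3.14, 3.14, 3.14].

## Interface

Orientations are given as [roll, pitch, yaw] about the fixed x, y, z axes, in that order (R = Rz(yaw) Ry(pitch) Rx(roll)).
In Python, from cell import env gives the robot as it stands. The module is installed in compiled form; this text tells all that it offers.
- The arm moves only by the tool move_arm, never from a script. Its argument "rows" is a list of rows, each an object of numbers: "tx", "ty", "tz": the shift along the tool's x, y, z in cm; "rx", "ry", "rz": the turn, a rotation vector about the tool's x, y, z in rad; "grip": the opening in per cent of the stroke, from 0 (shut) to 100 (fully open). In form: [{"tx": .., "ty": .., "tz": .., "rx": .., "ry": .., "rz": .., "grip": ..}, ...]. A call has 1 to 10 rows; each row shifts and turns the commanded pose from where the row before left it, along the tool's axes as they then stand; what a row does not reach is not made up. A row lasts 1/12 s, in which the tool goes at most 41.7 mm and 7.16 degrees, less where a joint would pass 70% of its speed; a pose out of reach is approached as far as the arm can. A call is refused whole if a number of a shift passes 4.17 or a number of a turn 0.125, either way. A call with a gripper value outside its range is refused whole. The fingers move at their own pace and stop on an object; the grip force is fixed at half the most. Time passes only in rows, so rows that do not move let the fingers close. It gives the time, the measured TCP pose, the force and the opening at its end, in the units of the state.
- env.state(): the state, without advancing time (a new reading comes with each control period).
- env.read_camera(name): name is "scene" or "side" or "wrist"; returns (picture, depth): 384x512x3 uint8, blue, green, red; 384x512 float32, mm along the optical axis (not along the pixel's ray), 0 where there is no reading.
- env.calibration(name): a dict with "vertical_fov" (degrees; the focal length in pixels is half the picture's height over the tangent of half this angle, whatever the lens; pixels are square), "cx", "cy" (the principal point, pixels), "eye" and "rotation" of the camera in the world. Camera axes: x right, y up, looking along -z (the intrinsics and any distortion apply to the point x, -y, -z); pixel columns grow to the right and rows downward; lengths in mm; the calibration is good to about 2 mm. A picture is of the moment at which its call begins: read the wrist's pose just before it. calibration takes no time and is no camera call; for the wrist camera it gives the pose at the moment of the call.
- env.job_done(): hands the job in, once; it reports no verdict.
The state is a dict: "t": time; "joints": joint angles; "qvel": joint speeds; "tau": joint torques, N m; "eef_pos": TCP position; "tcp_rot": TCP orientation; "ft_force": force on the tool from outside, world axes, zero at the start; "moment": the same for the moment, N m; "opening": opening from 0.0 (shut) to 1.0 (fully open).
Only numpy, scipy, OpenCV 4.12 (cv2) and the standard library are available. Lean on these libraries where they do the work, as an engineer would, in place of code of your own. Each camera call takes 0.05 s, during which the arm holds its last target.

## Task

Unscrew the wooden lid of the tallest of the three glass button jars, lift it off, and put it down right way up in the shallow plywood tray. Set it down; do not drop it.

Things in the scene. Friction and masses are not known exactly. Their poses are not given: they have to be found in the camera images.
- lid_center (a point): Centre (half-way up, on the axis) of the wooden screw lid of the tallest jar: round, 58 mm in diameter, 46 mm tall, straight sides to grip, about 70 g; z points up out of its top. Screwed on, its underside is 132 mm and its top 178 mm above the table. Once unscrewed, lift it straight up 25 mm or more to clear the neck. The other two jars look alike but are lower (lid tops at 136 and 118 mm).
- lid_thread (a joint): Turn of the lid's thread, rad: 0 tight, growing anticlockwise seen from above. Steady drag 0.2 N m, 0.05 rad of play; the lid does not rise while turning and stays where left, so it can be gripped afresh. Held down until turned 2.0 rad (115 degrees), then free to lift; stop at 2.6. Aim at 2.3: two twists of about 1.2. Keeps its value once the lid is off.
- jar_mouth (a point): Centre of the mouth of the tallest jar (z up), 150 mm above the table; the seated lid's centre is 5 mm above it. Clear glass with buttons inside, body 68 mm in diameter up to 112 mm above the table, neck 39 mm in diameter above that; held fast in an 80 mm square plywood block on the table.
- tray_in (a point): Centre of the inner floor of the shallow square plywood tray, 170 mm square outside, 160 mm inside, floor 5 mm above the table, walls 16 mm high above the table and 5 mm thick; x and y run along its sides, z up. It is fixed to the table.

How it is judged (in metres and radians):
On the way, in this order (a step that is already met when the one before it is completed fails the run):
1. the lid is turned loose (thread past 1.8 rad) while still seated on the jar (value of joint lid_thread above 1.8 rad and distance between lid_center and jar_mouth below 0.02 m), for 0.05 s.
2. the lid is lifted clear of the jar (distance between lid_center and jar_mouth above 0.03 m), for 0.1 s.
At the end, for the whole second after the job is handed in: The lid lies at rest, right way up (within 7 degrees), flat on the floor of the tray, wholly inside its walls (its centre within 56 mm of the tray's centre along both sides), let go, and the jar's thread remains unscrewed (past 1.8 rad) (x of lid_center in the frame of tray_in between -0.056 and 0.056 m and y of lid_center in the frame of tray_in between -0.056 and 0.056 m and z of lid_center in the frame of tray_in between 0.018 and 0.028 m and angle between lid_center's own z axis and vertical below 0.12 rad and value of joint lid_thread above 1.8 rad and linear speed of lid below 0.02 m/s); the robot touches nothing.
It fails at once if the lid falls freely by more than about 25 mm (moves faster than 0.7 m/s while not held) (linear speed of lid above 0.7 m/s and contact force between the fingers and lid below 0.3 N).
It also fails if it takes over 51 s, if anything falls off the work surface, if the arm or the gripper's body presses on something with over 40 N, if the wrist force passes 120 N, or if a joint passes its speed limit or range.

## Working session

There is one attempt and no reset: what is moved stays moved. The work goes in short steps, Python scripts to look and compute and a tool call to move; the robot and the scene stay as the last step left them, time stands still between calls to the robot, and variables do not carry over. Pictures are saved under pics/ and viewed, and the job is handed in when it is done.

Besides the shell and the picture viewer there is one more tool, called in YAML: its name, and indented under it one key for each argument. move_arm: Moves the arm, as the interface text tells. Its arguments: {"type":"object","properties":{"rows":{"type":"array"}},"required":["rows"]}

```bash
mkdir -p pics; python3 - <<'E'
from cell import env
import cv2,json,numpy as np
s=env.state(); print(s)
for n in ("scene","side","wrist"):
    c=env.calibration(n); print(n,c)
    p,d=env.read_camera(n); cv2.imwrite(f"pics/{n}0.png",p); np.save(f"{n}0.npy",d)
    json.dump({k:np.asarray(v).tolist() if not isinstance(v,str) else v for k,v in c.items()},open(f"{n}0.json","w"))
E
```

```text
{'t': 0.0, 'joints': array([-1.05598263e-01,  4.91550302e-01,  1.55946732e+00,  3.87590443e-06,
        1.09168597e+00, -1.05611010e-01]), 'qvel': array([-0.00066994, -0.00258739,  0.00021089,  0.00022521,  0.00162889,
       -0.00119624]), 'tau': array([-9.52334158e-04, -6.12640929e+01, -2.58175153e+01,  6.92750537e-02,
        4.83079045e-02, -1.38641695e-05]), 'eef_pos': array([6.24735118e+02, 5.28735543e-02, 1.99861352e+02]), 'tcp_rot': array([-1.57067580e+00,  1.10438577e-03,  1.10246507e-05]), 'ft_force': array([ 0.71103059, -0.23832242, -0.67919998]), 'moment': array([ 0.03625741,  0.05745196, -0.00812981]), 'opening': 1.0029034768214473}
scene {'vertical_fov': 45.51626927784875, 'cx': 258.58119352835223, 'cy': 190.89431910847705, 'eye': array([1172.36915516,  635.42226438,  708.95772113]), 'rotation': array([ 0.96054866, -0.0229715 ,  2.29986665])}
side {'vertical_fov': 52.0411935567831, 'cx': 254.78948130005932, 'cy': 199.56607029122847, 'eye': array([ 436.5669251 , -770.69282239,  573.60516915]), 'rotation': array([ 1.0921312 ,  0.0238116 , -0.10623525])}
wrist {'vertical_fov': 64.7561570299247, 'cx': 255.06944279736527, 'cy': 192.7445590003129, 'eye': array([624.05951985,  66.51369937, 384.5475819 ]), 'rotation': array([-0.24144258,  0.00167893,  0.00122054])}
```

View pics/scene0.png

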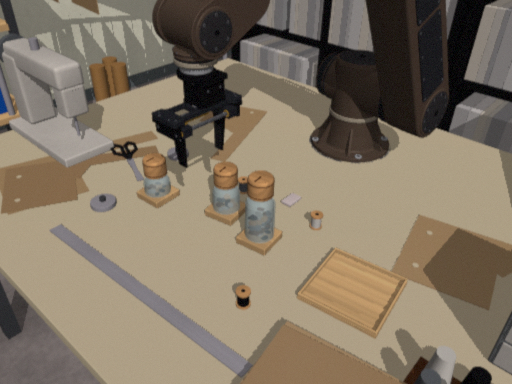

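View pics/side0.png

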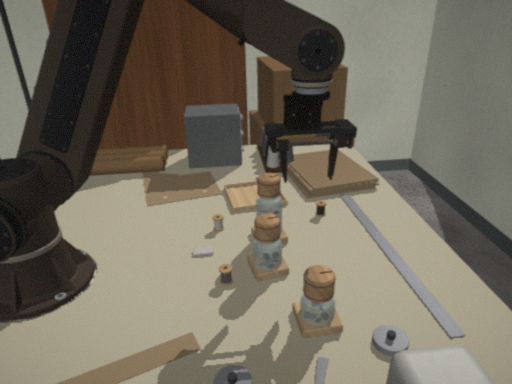

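View pics/wrist0.png

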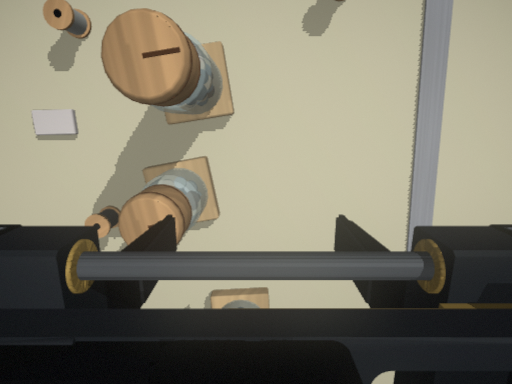

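```bash
cat > h.py <<'E'
import numpy as np,json,cv2
from scipy.spatial.transform import Rotation as R
def cloud(d,c):
    H,W=d.shape; f=H/2/np.tan(np.radians(c["vertical_fov"])/2)
    v,u=np.mgrid[:H,:W]
    P=np.stack([(u-c["cx"])/f*d,-(v-c["cy"])/f*d,-d],-1)
    return P@R.from_euler("xyz",c["rotation"]).as_matrix().T+np.array(c["eye"])
E
python3 - <<'E'
from h import *
for n in ("wrist","scene","side"):
    d=np.load(n+"0.npy"); c=json.load(open(n+"0.json")); P=cloud(d,c); ok=d>0
    tab=ok&(abs(P[...,2])<8); print(n,"table z",np.median(P[tab][:,2]))
    for top in (178,136,118):
        m=ok&(abs(P[...,2]-top)<4)&(P[...,0]>350)&(P[...,0]<900)&(abs(P[...,1])<400)
        k,l,st,ce=cv2.connectedComponentsWithStats(m.astype(np.uint8))
        for i in range(1,k):
            if st[i,4]>60:
                q=P[l==i]; cir=cv2.minEnclosingCircle(q[:,:2].astype(np.float32))
                print(top,st[i],ce[i].round(),q.mean(0).round(1),np.ptp(q,axis=0).round(),cir)
# tray wall tops and floor
for n,(u0,v0,u1,v1) in (("scene",(285,235,420,345)),("side",(215,170,295,220))):
    d=np.load(n+"0.npy"); c=json.load(open(n+"0.json")); P=cloud(d,c)[v0:v1,u0:u1]
    m=(P[...,2]>11)&(P[...,2]<21)&(d[v0:v1,u0:u1]>0)
    k,l,st,ce=cv2.connectedComponentsWithStats(m.astype(np.uint8)); i=1+st[1:,4].argmax()
    q=P[l==i]; print(n,st[1:,4].max(),cv2.minAreaRect(q[:,:2].astype(np.float32)),np.median(q[:,2]))
E
```

```text
wrist table z 0.34040847519631257
178 [ 101    8   89   96 6462] [145.  55.] [554.1 105.  178.1] [57. 57.  7.] ((553.3858032226562, 104.82183837890625), 28.752544403076172)
136 [ 119  194   64   51 1868] [146. 216.] [529.4 -15.5 135.9] [55. 45.  7.] ((531.8017578125, -24.017351150512695), 28.42597198486328)
118 [154  33  56  78 710] [194.  82.] [572.6  95.6 117.5] [48. 60.  7.] ((554.0381469726562, 104.46759033203125), 32.11678695678711)
118 [143 189  45  45 175] [173. 203.] [548.8  -8.6 118. ] [38. 42.  8.] ((539.397705078125, -18.064897537231445), 26.77500343322754)
scene table z 0.6261979571071379
178 [248 170  26  16 319] [260. 177.] [557.2 107.7 177.8] [55. 54.  7.] ((554.6237182617188, 105.94084167480469), 28.58713150024414)
136 [213 161  25  14 252] [225. 167.] [534.8 -22.3 135.7] [55. 55.  7.] ((533.0131225585938, -24.502958297729492), 29.802261352539062)
136 [247 193  27   9  69] [260. 198.] [570.9 119.1 136.7] [45. 49.  8.] ((558.2169189453125, 108.45652770996094), 28.325838088989258)
118 [142 153  23  12 214] [153. 158.] [ 607.7 -201.9  117.4] [53. 55.  7.] ((605.862548828
[... 562 characters left out ...]
929688, -27.312076568603516), 28.269102096557617)
118 [256 196  25  10 136] [268. 202.] [551.2  87.  118.6] [61. 44.  8.] ((552.048828125, 100.78875732421875), 30.95021629333496)
118 [254 226  26   9  80] [267. 231.] [529.3 -47.6 118.1] [55. 29.  8.] ((530.4136352539062, -31.892681121826172), 27.77251434326172)
118 [304 265  31  21 479] [319. 275.] [ 603.4 -209.8  118.1] [55. 55.  7.] ((603.8720703125, -207.03897094726562), 27.958215713500977)
scene 877 ((540.44921875, 353.244384765625), (173.73207092285156, 170.48448181152344), 7.265369415283203) 15.525422740264275
side 157 ((510.90673828125, 347.8217468261719), (112.36644744873047, 176.80540466308594), 7.194599628448486) 15.006250322990581
```

move_arm:
  rows:
    - {"ty": -2.5}
    - {"tx": -1.4,"tz": 2.1}
    - {"tx": -1.4,"tz": 2.1}
    - {"tx": -1.4,"tz": 2.1}
    - {"tx": -1.4,"tz": 2.1}
    - {"tx": -1.5,"tz": 2.05}
    - {"ry": 0.12}
    - {"ry": 0.12}
    - {"ry": 0.12}
    - {"ry": 0.12}

```text
validation failed for argument at $.ro...
```

move_arm:
  rows:
    - {"ry": 0.12}
    - {"ry": 0.12}
    - {"ry": 0.12}
    - {"ry": 0.12}
    - {"ry": 0.12}
    - {"ry": 0.08}
    - {}

```text
validation failed for argument at $.ro...
```

```bash
python3 - <<'E'
from h import *
from cell import env
s=env.state(); print(s)
c=env.calibration("wrist"); p,d=env.read_camera("wrist"); cv2.imwrite("pics/w1.png",p)
P=cloud(d,c); m=(d>0)&(abs(P[...,2]-178)<3)&(np.hypot(P[...,0]-553.5,P[...,1]-104.5)<45)
if m.sum()>50: print(m.sum(),cv2.minEnclosingCircle(P[m][:,:2].astype(np.float32)),np.ptp(P[m],axis=0))
E
```

```text
{'t': 0.15, 'joints': array([-1.05618911e-01,  4.91420740e-01,  1.55931295e+00,  7.08861997e-06,
        1.09170426e+00, -1.05583930e-01]), 'qvel': array([-0.00037462, -0.00342642, -0.00125937,  0.00185887, -0.00061717,
       -0.00100353]), 'tau': array([ 3.16444048e-04, -6.12899423e+01, -2.58276522e+01,  6.91918633e-02,
        4.73701756e-02, -5.07232733e-05]), 'eef_pos': array([6.24808506e+02, 3.30146282e-02, 1.99995009e+02]), 'tcp_rot': array([-1.57070099e+00,  8.39933553e-04, -3.82108626e-05]), 'ft_force': array([-0.14571768,  0.14717787, -1.08327588]), 'moment': array([-0.05539321, -0.00189376, -0.03083797]), 'opening': 0.9966949092879627}
6298 ((553.1038208007812, 104.71564483642578), 28.244050979614258) [56.36864826 55.83650626  5.97557894]
```

All keys seem to be required in each row.

move_arm:
  rows:
    - {"tx": 0,"ty": -2.5,"tz": 0,"rx": 0,"ry": 0,"rz": 0,"grip": 100}
    - {"tx": -1.4,"ty": 0,"tz": 2.1,"rx": 0,"ry": 0,"rz": 0,"grip": 100}
    - {"tx": -1.4,"ty": 0,"tz": 2.1,"rx": 0,"ry": 0,"rz": 0,"grip": 100}
    - {"tx": -1.4,"ty": 0,"tz": 2.1,"rx": 0,"ry": 0,"rz": 0,"grip": 100}
    - {"tx": -1.4,"ty": 0,"tz": 2.1,"rx": 0,"ry": 0,"rz": 0,"grip": 100}
    - {"tx": -1.5,"ty": 0,"tz": 2.05,"rx": 0,"ry": 0,"rz": 0,"grip": 100}
    - {"tx": 0,"ty": 0,"tz": 0,"rx": 0,"ry": 0.12,"rz": 0,"grip": 100}
    - {"tx": 0,"ty": 0,"tz": 0,"rx": 0,"ry": 0.12,"rz": 0,"grip": 100}
    - {"tx": 0,"ty": 0,"tz": 0,"rx": 0,"ry": 0.12,"rz": 0,"grip": 100}
    - {"tx": 0,"ty": 0,"tz": 0,"rx": 0,"ry": 0.12,"rz": 0,"grip": 100}

```text
t: 1.03
eef_pos: [553.8, 104.7, 225.4]
tcp_rot: [-1.571, 0.0, -0.486]
ft_force: [0.6, 0.2, 0.5]
opening: 1.001
```

move_arm:
  rows:
    - {"tx": 0,"ty": 0,"tz": 0,"rx": 0,"ry": 0.12,"rz": 0,"grip": 100}
    - {"tx": 0,"ty": 0,"tz": 0,"rx": 0,"ry": 0.12,"rz": 0,"grip": 100}
    - {"tx": 0,"ty": 0,"tz": 0,"rx": 0,"ry": 0.12,"rz": 0,"grip": 100}
    - {"tx": 0,"ty": 0,"tz": 0,"rx": 0,"ry": 0.12,"rz": 0,"grip": 100}
    - {"tx": 0,"ty": 0,"tz": 0,"rx": 0,"ry": 0.12,"rz": 0,"grip": 100}
    - {"tx": 0,"ty": 0,"tz": 0,"rx": 0,"ry": 0.08,"rz": 0,"grip": 100}
    - {"tx": 0,"ty": 0,"tz": 0,"rx": 0,"ry": 0,"rz": 0,"grip": 100}

```text
t: 1.62
eef_pos: [554.0, 104.5, 225.3]
tcp_rot: [-1.571, 0.0, -1.164]
ft_force: [-0.4, -0.1, -0.6]
opening: 1.003
```

```bash
python3 - <<'E'
from h import *
from cell import env
s=env.state(); print(s["joints"],s["eef_pos"],s["tcp_rot"])
c=env.calibration("wrist"); p,d=env.read_camera("wrist"); cv2.imwrite("pics/w1.png",p)
P=cloud(d,c); m=(d>0)&(abs(P[...,2]-178)<3)&(np.hypot(P[...,0]-553.5,P[...,1]-104.5)<45)
if m.sum()>50: print(m.sum(),cv2.minEnclosingCircle(P[m][:,:2].astype(np.float32)),np.ptp(P[m],axis=0))
E
```

```text
[ 6.93268528e-02  3.78683783e-01  1.67942022e+00 -7.21620298e-05
  1.08367310e+00  1.23295488e+00] [553.95407091 104.50593319 225.32720567] [-1.57099149e+00  9.80070284e-07 -1.16359424e+00]
3566 ((553.0067138671875, 104.67767333984375), 28.090673446655273) [55.67349457 55.82616638  5.71822895]
```

View pics/w1.png

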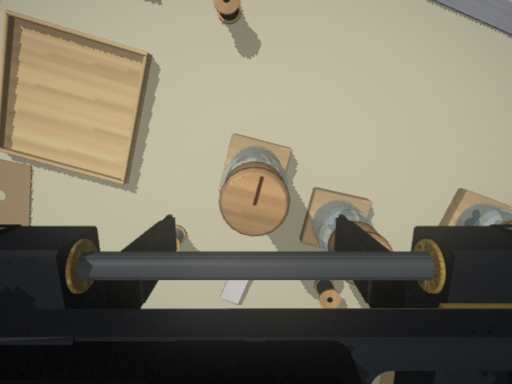

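move_arm:
  rows:
    - {"tx": 0,"ty": 2.2,"tz": 0,"rx": 0,"ry": 0,"rz": 0,"grip": 100}
    - {"tx": 0,"ty": 2.2,"tz": 0,"rx": 0,"ry": 0,"rz": 0,"grip": 100}
    - {"tx": 0,"ty": 1.5,"tz": 0,"rx": 0,"ry": 0,"rz": 0,"grip": 100}
    - {"tx": 0,"ty": 0.8,"tz": 0,"rx": 0,"ry": 0,"rz": 0,"grip": 100}
    - {"tx": 0,"ty": 0,"tz": 0,"rx": 0,"ry": 0,"rz": 0,"grip": 0}
    - {"tx": 0,"ty": 0,"tz": 0,"rx": 0,"ry": 0,"rz": 0,"grip": 0}
    - {"tx": 0,"ty": 0,"tz": 0,"rx": 0,"ry": 0,"rz": 0,"grip": 0}
    - {"tx": 0,"ty": 0,"tz": 0,"rx": 0,"ry": 0,"rz": 0,"grip": 0}
    - {"tx": 0,"ty": 0,"tz": 0,"rx": 0,"ry": 0,"rz": 0,"grip": 0}
    - {"tx": 0,"ty": 0,"tz": 0,"rx": 0,"ry": 0,"rz": 0,"grip": 0}

```text
t: 2.5
eef_pos: [554.2, 104.6, 159.0]
tcp_rot: [-1.57, -0.0, -1.16]
ft_force: [-0.0, -0.1, -0.2]
opening: 0.633
```

move_arm:
  rows:
    - {"tx": 0,"ty": 0,"tz": 0,"rx": 0,"ry": 0,"rz": 0,"grip": 0}
    - {"tx": 0,"ty": 0,"tz": 0,"rx": 0,"ry": 0,"rz": 0,"grip": 0}
    - {"tx": 0,"ty": 0,"tz": 0,"rx": 0,"ry": 0,"rz": 0,"grip": 0}
    - {"tx": 0,"ty": 0,"tz": 0,"rx": 0,"ry": 0,"rz": 0,"grip": 0}

```text
t: 2.83
eef_pos: [554.2, 104.6, 158.9]
tcp_rot: [-1.57, -0.0, -1.16]
ft_force: [-1.1, 0.6, 6.0]
opening: 0.598
```

move_arm:
  rows:
    - {"tx": 0,"ty": 0,"tz": 0,"rx": 0,"ry": -0.05,"rz": 0,"grip": 0}
    - {"tx": 0,"ty": 0,"tz": 0,"rx": 0,"ry": -0.1,"rz": 0,"grip": 0}
    - {"tx": 0,"ty": 0,"tz": 0,"rx": 0,"ry": -0.1,"rz": 0,"grip": 0}
    - {"tx": 0,"ty": 0,"tz": 0,"rx": 0,"ry": -0.1,"rz": 0,"grip": 0}
    - {"tx": 0,"ty": 0,"tz": 0,"rx": 0,"ry": -0.1,"rz": 0,"grip": 0}
    - {"tx": 0,"ty": 0,"tz": 0,"rx": 0,"ry": -0.1,"rz": 0,"grip": 0}
    - {"tx": 0,"ty": 0,"tz": 0,"rx": 0,"ry": -0.1,"rz": 0,"grip": 0}

```text
t: 3.42
eef_pos: [554.4, 104.9, 158.9]
tcp_rot: [-1.569, -0.001, -0.506]
ft_force: [0.1, 2.6, 4.5]
opening: 0.6
```

```bash
python3 - <<'E'
from h import *
from cell import env
s=env.state(); print(s["joints"],s["eef_pos"],s["tcp_rot"],s["ft_force"],s["moment"],s["opening"])
p,d=env.read_camera("wrist"); cv2.imwrite("pics/w2.png",p)
E
```

```text
[6.95412952e-02 4.51156000e-01 1.75889654e+00 9.62931970e-04
 9.30174081e-01 5.74727858e-01] [554.42082835 104.898461   158.92978244] [-1.56940523e+00 -7.26288148e-04 -5.05762079e-01] [0.07252771 2.6074184  4.52965253] [ 0.61552524  0.09011275 -0.27705008] 0.5999751369023921
```

View pics/w2.png

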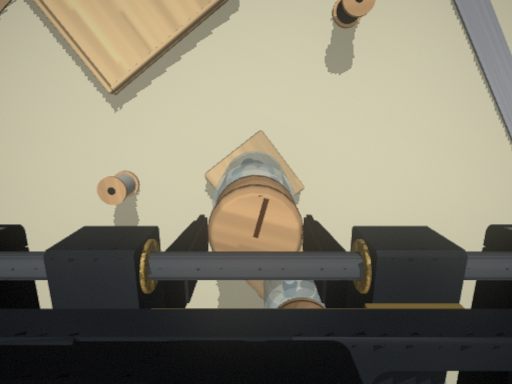

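The slot in the lid at (261,218) keeps its angle in the wrist image, so the lid is turning with the jaws. The twist moment is about 0.28 N m.

move_arm:
  rows:
    - {"tx": 0,"ty": 0,"tz": 0,"rx": 0,"ry": -0.1,"rz": 0,"grip": 0}
    - {"tx": 0,"ty": 0,"tz": 0,"rx": 0,"ry": -0.1,"rz": 0,"grip": 0}
    - {"tx": 0,"ty": 0,"tz": 0,"rx": 0,"ry": -0.1,"rz": 0,"grip": 0}
    - {"tx": 0,"ty": 0,"tz": 0,"rx": 0,"ry": -0.1,"rz": 0,"grip": 0}
    - {"tx": 0,"ty": 0,"tz": 0,"rx": 0,"ry": -0.1,"rz": 0,"grip": 0}
    - {"tx": 0,"ty": 0,"tz": 0,"rx": 0,"ry": -0.1,"rz": 0,"grip": 0}
    - {"tx": 0,"ty": 0,"tz": 0,"rx": 0,"ry": -0.1,"rz": 0,"grip": 0}
    - {"tx": 0,"ty": 0,"tz": 0,"rx": 0,"ry": -0.1,"rz": 0,"grip": 0}

```text
t: 4.13
eef_pos: [554.3, 105.3, 159.0]
tcp_rot: [-1.57, -0.001, 0.294]
ft_force: [-0.9, 5.1, 6.6]
opening: 0.595
```

move_arm:
  rows:
    - {"tx": 0,"ty": 0,"tz": 0,"rx": 0,"ry": -0.1,"rz": 0,"grip": 0}
    - {"tx": 0,"ty": 0,"tz": 0,"rx": 0,"ry": -0.1,"rz": 0,"grip": 0}
    - {"tx": 0,"ty": 0,"tz": 0,"rx": 0,"ry": -0.1,"rz": 0,"grip": 0}
    - {"tx": 0,"ty": 0,"tz": 0,"rx": 0,"ry": -0.1,"rz": 0,"grip": 0}
    - {"tx": 0,"ty": 0,"tz": 0,"rx": 0,"ry": -0.1,"rz": 0,"grip": 0}
    - {"tx": 0,"ty": 0,"tz": 0,"rx": 0,"ry": -0.1,"rz": 0,"grip": 0}
    - {"tx": 0,"ty": 0,"tz": 0,"rx": 0,"ry": -0.1,"rz": 0,"grip": 0}
    - {"tx": 0,"ty": 0,"tz": 0,"rx": 0,"ry": -0.1,"rz": 0,"grip": 0}
    - {"tx": 0,"ty": 0,"tz": 0,"rx": 0,"ry": -0.08,"rz": 0,"grip": 0}
    - {"tx": 0,"ty": 0,"tz": 0,"rx": 0,"ry": 0,"rz": 0,"grip": 0}

```text
t: 4.97
eef_pos: [553.9, 105.4, 159.0]
tcp_rot: [-1.571, -0.002, 1.174]
ft_force: [-1.4, 5.6, 6.5]
opening: 0.597
```

```bash
python3 - <<'E'
from h import *
from cell import env
s=env.state(); print(s["joints"],s["eef_pos"],s["tcp_rot"],s["ft_force"],s["moment"],s["opening"])
p,d=env.read_camera("wrist"); cv2.imwrite("pics/w3.png",p)
E
```

```text
[ 0.07014995  0.45078663  1.75930477  0.00180492  0.93102866 -1.10500028] [553.88308536 105.39644911 159.01240787] [-1.57056731e+00 -1.50607380e-03  1.17407284e+00] [-1.36427205  5.64154392  6.53135636] [ 1.34631202  0.36899704 -0.05150403] 0.5973057664514301
```

View pics/w3.png

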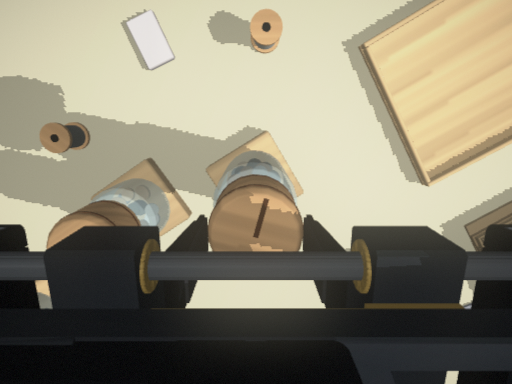

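The slot still sits at the same angle, so the thread is at about 2.3. Lifting now.

move_arm:
  rows:
    - {"tx": 0,"ty": -0.5,"tz": 0,"rx": 0,"ry": 0,"rz": 0,"grip": 0}
    - {"tx": 0,"ty": -1.0,"tz": 0,"rx": 0,"ry": 0,"rz": 0,"grip": 0}
    - {"tx": 0,"ty": -1.5,"tz": 0,"rx": 0,"ry": 0,"rz": 0,"grip": 0}
    - {"tx": 0,"ty": -1.5,"tz": 0,"rx": 0,"ry": 0,"rz": 0,"grip": 0}
    - {"tx": 0,"ty": -1.5,"tz": 0,"rx": 0,"ry": 0,"rz": 0,"grip": 0}
    - {"tx": 0,"ty": 0,"tz": 0,"rx": 0,"ry": 0,"rz": 0,"grip": 0}
    - {"tx": 0,"ty": 0,"tz": 0,"rx": 0,"ry": 0,"rz": 0,"grip": 0}

```text
t: 5.6
eef_pos: [554.2, 104.4, 219.0]
tcp_rot: [-1.572, -0.001, 1.17]
ft_force: [-0.0, 0.0, -1.0]
opening: 0.601
```

```bash
python3 - <<'E'
from h import *
from cell import env
s=env.state(); print(s["joints"],s["eef_pos"],s["tcp_rot"],s["ft_force"],s["opening"])
c=env.calibration("wrist");p,d=env.read_camera("wrist"); 
p2,d2=env.read_camera("scene"); cv2.imwrite("pics/ws4.png",cv2.resize(np.hstack([p,p2]),(800,300)))
P=cloud(d,c); x0,y0=s["eef_pos"][:2]
m=(d>0)&(P[...,2]>215)&(P[...,2]<250)&(np.hypot(P[...,0]-x0,P[...,1]-y0)<26)
# tray from scene
P2=cloud(d2,env.calibration("scene"))[235:345,285:420]
t=((P2[...,2]>11)&(P2[...,2]<21)).astype(np.uint8); k,l,st,_=cv2.connectedComponentsWithStats(t); i=1+st[1:,4].argmax()
print("tray",cv2.minAreaRect(P2[l==i][:,:2].astype(np.float32)))
q=P[m]; A=np.c_[q[:,:2]-[x0,y0],np.ones(len(q))]
print(len(q),np.percentile(q[:,2],[5,50,95]),np.linalg.lstsq(A,q[:,2],rcond=None)[0])
E
```

```text
[ 6.91310278e-02  3.84489862e-01  1.68831515e+00 -2.48617116e-04
  1.06717301e+00 -1.10049613e+00] [554.22757457 104.37082056 219.04182364] [-1.57233441e+00 -5.37390359e-04  1.16974738e+00] [-0.02316839  0.03374364 -1.04666603] 0.6007802038958873
tray ((540.759521484375, 353.45086669921875), (174.3604736328125, 170.17999267578125), 7.253370761871338)
4166 [237.32830246 238.33976944 239.44314978] [-1.15031812e-03 -3.04462707e-04  2.38345594e+02]
```

View pics/ws4.png

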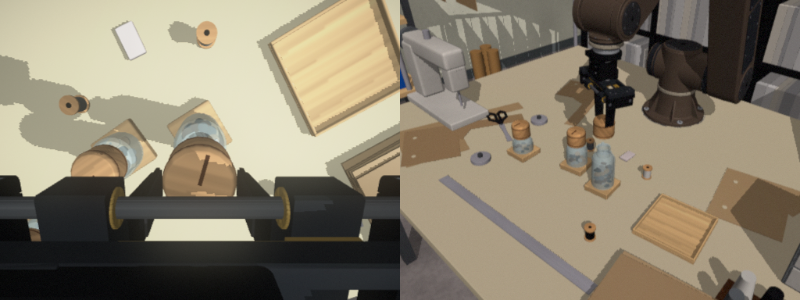

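The lid is off the jar: bare neck at about (602,150) in the right half, and the lid is level in the jaws with its top 19 mm above the TCP. Next I carry it to the tray centre, about (540.3, 353).

move_arm:
  rows:
    - {"tx": 1.2,"ty": 0,"tz": 0.6,"rx": 0,"ry": 0,"rz": 0,"grip": 0}
    - {"tx": 2.4,"ty": 0,"tz": 1.2,"rx": 0,"ry": 0,"rz": 0,"grip": 0}
    - {"tx": 2.6,"ty": 0,"tz": 1.3,"rx": 0,"ry": 0,"rz": 0,"grip": 0}
    - {"tx": 2.6,"ty": 0,"tz": 1.3,"rx": 0,"ry": 0,"rz": 0,"grip": 0}
    - {"tx": 2.6,"ty": 0,"tz": 1.3,"rx": 0,"ry": 0,"rz": 0,"grip": 0}
    - {"tx": 2.6,"ty": 0,"tz": 1.3,"rx": 0,"ry": 0,"rz": 0,"grip": 0}
    - {"tx": 2.6,"ty": 0,"tz": 1.3,"rx": 0,"ry": 0,"rz": 0,"grip": 0}
    - {"tx": 2.6,"ty": 0,"tz": 1.3,"rx": 0,"ry": 0,"rz": 0,"grip": 0}
    - {"tx": 1.9,"ty": 0,"tz": 0.9,"rx": 0,"ry": 0,"rz": 0,"grip": 0}
    - {"tx": 1.25,"ty": 0,"tz": 0.5,"rx": 0,"ry": 0,"rz": 0,"grip": 0}

```text
t: 6.53
eef_pos: [538.9, 355.9, 217.3]
tcp_rot: [-1.57, 0.001, 1.172]
ft_force: [-0.6, 0.7, -0.6]
opening: 0.596
```

move_arm:
  rows:
    - {"tx": 0,"ty": 1.5,"tz": 0,"rx": 0,"ry": 0,"rz": 0,"grip": 0}
    - {"tx": 0,"ty": 2.5,"tz": 0,"rx": 0,"ry": 0,"rz": 0,"grip": 0}
    - {"tx": 0,"ty": 2.5,"tz": 0,"rx": 0,"ry": 0,"rz": 0,"grip": 0}
    - {"tx": 0,"ty": 2.5,"tz": 0,"rx": 0,"ry": 0,"rz": 0,"grip": 0}
    - {"tx": 0,"ty": 2.5,"tz": 0,"rx": 0,"ry": 0,"rz": 0,"grip": 0}
    - {"tx": 0,"ty": 2.0,"tz": 0,"rx": 0,"ry": 0,"rz": 0,"grip": 0}
    - {"tx": 0,"ty": 1.5,"tz": 0,"rx": 0,"ry": 0,"rz": 0,"grip": 0}
    - {"tx": 0,"ty": 1.0,"tz": 0,"rx": 0,"ry": 0,"rz": 0,"grip": 0}
    - {"tx": 0,"ty": 0,"tz": 0,"rx": 0,"ry": 0,"rz": 0,"grip": 0}
    - {"tx": 0,"ty": 0,"tz": 0,"rx": 0,"ry": 0,"rz": 0,"grip": 0}

```text
t: 7.37
eef_pos: [539.9, 353.2, 58.3]
tcp_rot: [-1.57, 0.001, 1.17]
ft_force: [0.1, -0.1, -1.7]
opening: 0.602
```

```bash
python3 - <<'E'
from h import *
from cell import env
s=env.state(); print(s["eef_pos"],s["tcp_rot"],s["ft_force"],s["opening"])
c=env.calibration("wrist");p,d=env.read_camera("wrist"); 
p2,d2=env.read_camera("scene"); cv2.imwrite("pics/ws5.png",cv2.resize(np.hstack([p,p2]),(800,300)))
P=cloud(d,c); x0,y0,z0=s["eef_pos"]
m=(d>0)&(abs(P[...,2]-z0-19)<12)&(np.hypot(P[...,0]-x0,P[...,1]-y0)<26)
q=P[m]; print(len(q),np.median(q[:,2])-z0)
E
```

```text
[539.94088856 353.2215293   58.28166684] [-1.57045363e+00  5.34418211e-04  1.16992548e+00] [ 0.12976754 -0.13749102 -1.71105451] 0.6016134604014044
4167 19.283692833966676
```

View pics/ws5.png

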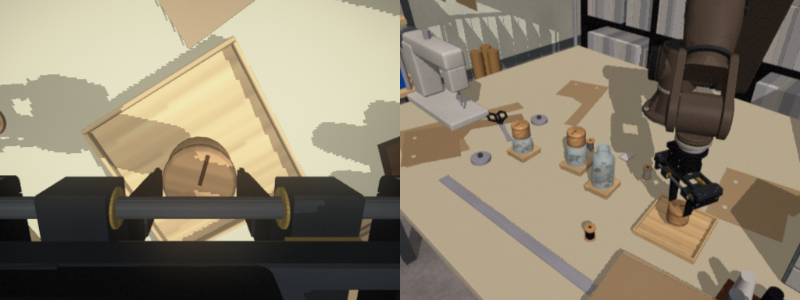

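The lid hangs over the tray's middle. About 26.5 mm remains to the floor, so I lower it gently.

move_arm:
  rows:
    - {"tx": 0,"ty": 1.0,"tz": 0,"rx": 0,"ry": 0,"rz": 0,"grip": 0}
    - {"tx": 0,"ty": 0.8,"tz": 0,"rx": 0,"ry": 0,"rz": 0,"grip": 0}
    - {"tx": 0,"ty": 0.4,"tz": 0,"rx": 0,"ry": 0,"rz": 0,"grip": 0}
    - {"tx": 0,"ty": 0.2,"tz": 0,"rx": 0,"ry": 0,"rz": 0,"grip": 0}
    - {"tx": 0,"ty": 0.1,"tz": 0,"rx": 0,"ry": 0,"rz": 0,"grip": 0}
    - {"tx": 0,"ty": 0,"tz": 0,"rx": 0,"ry": 0,"rz": 0,"grip": 0}
    - {"tx": 0,"ty": 0,"tz": 0,"rx": 0,"ry": 0,"rz": 0,"grip": 0}

```text
t: 8.05
eef_pos: [540.0, 353.3, 33.6]
tcp_rot: [-1.571, -0.0, 1.17]
ft_force: [0.2, -0.1, -0.2]
opening: 0.594
```

move_arm:
  rows:
    - {"tx": 0,"ty": 0.1,"tz": 0,"rx": 0,"ry": 0,"rz": 0,"grip": 0}
    - {"tx": 0,"ty": 0.05,"tz": 0,"rx": 0,"ry": 0,"rz": 0,"grip": 0}
    - {"tx": 0,"ty": 0,"tz": 0,"rx": 0,"ry": 0,"rz": 0,"grip": 0}
    - {"tx": 0,"ty": 0,"tz": 0,"rx": 0,"ry": 0,"rz": 0,"grip": 0}

```text
t: 8.38
eef_pos: [540.0, 353.3, 32.1]
tcp_rot: [-1.571, -0.0, 1.17]
ft_force: [0.1, -0.0, -0.4]
opening: 0.597
```

move_arm:
  rows:
    - {"tx": 0,"ty": 0.05,"tz": 0,"rx": 0,"ry": 0,"rz": 0,"grip": 0}
    - {"tx": 0,"ty": 0.05,"tz": 0,"rx": 0,"ry": 0,"rz": 0,"grip": 0}
    - {"tx": 0,"ty": 0,"tz": 0,"rx": 0,"ry": 0,"rz": 0,"grip": 0}
    - {"tx": 0,"ty": 0,"tz": 0,"rx": 0,"ry": 0,"rz": 0,"grip": 0}

```text
t: 8.72
eef_pos: [540.1, 353.3, 31.9]
tcp_rot: [-1.571, -0.0, 1.17]
ft_force: [-1.8, -1.9, 8.6]
opening: 0.599
```

Contact: 8.6 N upward. Release.

move_arm:
  rows:
    - {"tx": 0,"ty": 0,"tz": 0,"rx": 0,"ry": 0,"rz": 0,"grip": 100}
    - {"tx": 0,"ty": 0,"tz": 0,"rx": 0,"ry": 0,"rz": 0,"grip": 100}
    - {"tx": 0,"ty": 0,"tz": 0,"rx": 0,"ry": 0,"rz": 0,"grip": 100}
    - {"tx": 0,"ty": 0,"tz": 0,"rx": 0,"ry": 0,"rz": 0,"grip": 100}
    - {"tx": 0,"ty": 0,"tz": 0,"rx": 0,"ry": 0,"rz": 0,"grip": 100}
    - {"tx": 0,"ty": 0,"tz": 0,"rx": 0,"ry": 0,"rz": 0,"grip": 100}
    - {"tx": 0,"ty": 0,"tz": 0,"rx": 0,"ry": 0,"rz": 0,"grip": 100}

```text
t: 9.3
eef_pos: [539.9, 353.2, 30.9]
tcp_rot: [-1.571, -0.0, 1.17]
ft_force: [-1.3, -0.1, -0.3]
opening: 0.986
```

move_arm:
  rows:
    - {"tx": 0,"ty": -1.0,"tz": 0,"rx": 0,"ry": 0,"rz": 0,"grip": 100}
    - {"tx": 0,"ty": -2.0,"tz": 0,"rx": 0,"ry": 0,"rz": 0,"grip": 100}
    - {"tx": 0,"ty": -3.0,"tz": 0,"rx": 0,"ry": 0,"rz": 0,"grip": 100}
    - {"tx": 0,"ty": -3.0,"tz": 0,"rx": 0,"ry": 0,"rz": 0,"grip": 100}
    - {"tx": 0,"ty": -3.0,"tz": 0,"rx": 0,"ry": 0,"rz": 0,"grip": 100}
    - {"tx": 0,"ty": -3.0,"tz": 0,"rx": 0,"ry": 0,"rz": 0,"grip": 100}
    - {"tx": 0,"ty": 0,"tz": 0,"rx": 0,"ry": 0,"rz": 0,"grip": 100}
    - {"tx": 0,"ty": 0,"tz": 0,"rx": 0,"ry": 0,"rz": 0,"grip": 100}

```text
t: 9.97
eef_pos: [540.4, 353.5, 183.4]
tcp_rot: [-1.573, -0.003, 1.17]
ft_force: [-0.3, -0.2, 0.3]
opening: 1.0
```

```bash
python3 - <<'E'
from h import *
from cell import env
s=env.state(); print(s["eef_pos"],s["ft_force"],s["opening"])
c=env.calibration("wrist");p,d=env.read_camera("wrist"); 
p2,d2=env.read_camera("scene"); cv2.imwrite("pics/ws6.png",cv2.resize(np.hstack([p,p2]),(800,300)))
P=cloud(d,c); x0,y0=540,353
m=(d>0)&(P[...,2]>44)&(P[...,2]<60)&(np.hypot(P[...,0]-x0,P[...,1]-y0)<45)
q=P[m]; A=np.c_[q[:,:2]-[x0,y0],np.ones(len(q))]
print(len(q),cv2.minEnclosingCircle(q[:,:2].astype(np.float32)),np.median(q[:,2]),np.linalg.lstsq(A,q[:,2],rcond=None)[0])
t=((P[...,2]>11)&(P[...,2]<21)).astype(np.uint8); k,l,st,_=cv2.connectedComponentsWithStats(t); i=1+st[1:,4].argmax()
print("tray wrist",cv2.minAreaRect(P[l==i][:,:2].astype(np.float32)))
E
```

```text
[540.41551646 353.51418715 183.35718771] [-0.34462098 -0.1622757   0.31485848] 1.0003734461142872
2145 ((538.9452514648438, 353.51483154296875), 28.736425399780273) 51.09790804666039 [ 1.34157602e-02 -7.16040991e-03  5.08247500e+01]
tray wrist ((639.0785522460938, 582.905029296875), (81.81848907470703, 129.8642120361328), 0.07040645182132721)
```

View pics/ws6.png

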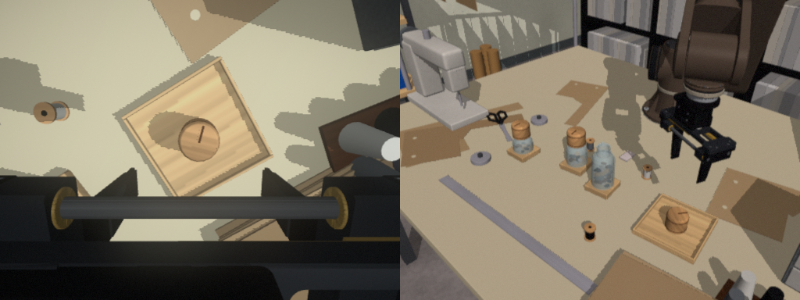

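The lid, at (199,140) in the wrist half, stands upright in the middle of the tray with its top at z = 51 mm. The gripper is well clear.

```bash
python3 -c "
from cell import env
print(env.job_done())"
```

```text
the job is handed in; nothing more can be done
None
```

I unscrewed the tallest jar's lid, lifted it off, set it down in the plywood tray and handed the job in at about t = 10 s. `job_done` gives no verdict, so what follows rests on my own checks.

- **Unscrewing:** I did it in one twist of about 2.33 rad instead of the suggested two, because the last joint had the range for it. The slot in the lid kept the same angle in the wrist image throughout, so the lid did not slip. I could not read the thread value itself.
- **Lifting and carrying:** I raised the lid 60 mm straight up, and the pictures showed the bare neck with the lid level in the jaws.
- **Setting down:** I lowered it in small steps until the wrist felt the floor (about 8.6 N), then opened the jaws and backed off 150 mm.
- **Final picture:** The lid stands right way up at about (539, 353.5) mm, within about 2 mm of the tray centre I had measured from the scene camera. Its top is at z ≈ 51 mm, as expected for flat on the floor, and the fitted tilt is under 0.02 rad.
- **Failed check:** Re-measuring the tray from the last wrist image picked up the wrong object, so I ignored it. The tray position comes from the two scene-camera measurements, which agreed within 1 mm, and the picture shows the lid near the tray's middle.

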